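Show a sensor window to the inspection camera

ROBOT

A 6-joint arm with a two-finger parallel gripper is mounted at the origin on the work surface. World frame = base frame: x ahead of the robot, y to its left, z up, the work surface at z = 0. Lengths are in m, angles in rad, forces in N, time in s.
With the tool pointing down it reaches from about 0.275 to 0.775 m from the base axis. Payload 14.6 kg.
Tool frame: the origin (TCP) lies on the centre line of the jaws, within the pads' length; the fingertips stand 14 mm ahead of it and the grasp point (between the pads) lies 5 mm behind it; z points along the fingers, y is the line along which they close (so a half turn about z gives the same grasp; the last joint's range is limited). The gripper opens to 85 mm and grips with 20 to 120 N. Pads are 22 mm wide; open, the fingers measure 114 mm over their backs; the gripper's body (76 mm by 85 mm) begins 54 mm behind the grasp point. The pads swing forward as they close: fully open they stand 13 mm farther back than shut.
Start: joints at [-1.442, 0.263, -0.048, 1.259, 0, 1.415], TCP at [0.147, -0.504, 0.245] pointing down, gripper open.
Joint ranges: [-2.65, 2.65], [-0.89, 1.7], [-1.18, 1.37], [-2.13, 2.11], [-1.35, 1.29], [-3.14, 3.14]. Speed limits (rad/s): [1.89, 1.89, 2.57, 2.79, 3.14, 3.14].

INTERFACE

Orientations are given as a unit quaternion [x, y, z, w].
In Python, from cell import ctrl, fingers, grab_frame, camera_model, workorder, find_in, masks_of, place_of, read_time, read_qpos, read_qvel, read_tau, read_eef_pos, read_orientation, read_wrist_force, read_ft_torque, read_width, read_grip_force gives the robot as it stands. Calls block until the motion is done:
- ctrl.reach(position, orientation): joint-space move of the TCP to a pose.
- ctrl.line_to(position, rot=None, rate=0.15, max_force=None): straight line of the TCP; rot=None keeps the orientation; rate is the mean speed in m/s. With max_force (N) it stops when the force on the tool has changed by that much, and returns True; else False.
- ctrl.move_joints(angles): joint-space move.
- fingers.set_gripper(opening): opening from 0.0 (shut) to 1.0 (fully open); the grip force is fixed at half the most; returns when the fingers have stopped.
- ctrl.dwell(seconds).
- ctrl.ik(position, orientation): joint angles nearest the present ones, or None.
- grab_frame(name): name is "scene" or "side" or "wrist"; returns the picture (480x640x3 uint8, red, green, blue); there is no depth.
- camera_model(name): a dict with "camera_matrix" (3x3 intrinsics, pixels), "k1" (the pictures are not rectified: a ray, as slopes to the right and down, at radius r is drawn at 1 + k1 r^2 times it, then the intrinsics apply), "R" (3x3) and "t" (3): a world point X has camera coordinates R X + t. Camera axes: x right, y down, z forward; pixel columns grow to the right and rows downward; lengths in m; the calibration is good to about 2 mm. A picture is of the moment at which its call begins: read the wrist's pose just before it. camera_model takes no time and is no camera call; for the wrist camera it gives the pose at the moment of the call.
A pose or a line that the arm cannot do raises ctrl.PlanningError and nothing moves.
- workorder.sign_off(): hands the job in; it is judged then, once.
Trained networks look in the newest picture that a camera, given by its name, has taken for a name from the list of things; names that differ only in an ending like _2 or _b are one class to them, and where a whole thing is asked for, a point or a joint stands for the part that bears it (a point fixed in the world has none). Each returns a list of dicts, best first, with "conf" (0 to 1); they miss things now and then, are a little off and sometimes report something else, mostly with a low value. They report only what shows in the picture. A call takes as long as a camera call. They do not tell look-alikes from the thing itself.
- find_in(camera, query): "rect" ([left, top, right, bottom] in pixels, round what is visible of it).
- masks_of(camera, query): "region" (480x640 bool, what is visible of it) and "rect" ([left, top, right, bottom] in pixels, round what is visible of it).
- place_of(camera, query): "point" ([column, row] in pixels: a listed point, or the origin of a listed thing).
Readings, each from a call of its own:
- read_time(): time.
- read_qpos(): joint angles.
- read_qvel(): joint speeds.
- read_tau(): joint torques, N m.
- read_eef_pos(): TCP position.
- read_orientation(): TCP orientation.
- read_wrist_force(): force on the tool from outside, world axes, zero at the start.
- read_ft_torque(): the same for the moment, N m.
- read_width(): opening from 0.0 (shut) to 1.0 (fully open).
- read_grip_force(): force on a finger pad.
Only numpy, scipy, OpenCV 4.12 (cv2) and the standard library are available. Lean on these libraries where they do the work, as an engineer would, in place of code of your own. Each camera call takes 0.05 s, during which the arm holds its last target. There are 200 camera calls.

TASK

Pull the sensor cartridge with the round window straight up out of its sprung catch in the pipe rack and hold it up in the air to the inspection camera, tab upwards: the window's centre at the camera's focus point, 140 mm straight out in front of the lens, and its face square to the lens. Leave the other two cartridges seated in their catches, do not touch the camera or its stand, and finish while holding the cartridge there without moving; do not put it down or let go.

Things in the scene. Friction and masses are not known exactly. Their poses are not given: they have to be found in the camera images.
- optical: To be shown: grey block 24 mm thick (x), 40 wide (y), 95 tall; on top a black grip tab 14 mm thick (x), 30 wide (y), up to 131 mm above the underside. 180 to 290 g. It alone has a round window: a black ring, 34 mm across, 8 mm proud of the front. Origin: centre of the underside; x out of the front face, z up. In any of the rack's pockets, facing the rack's x, 80 mm from its neighbours.
- window (a point): Centre of the round window's glass, 20 mm in front (x) of and 62 mm above (z) the origin of optical; same axes.
- vented: The same cartridge foot, grey body and black grip tab and sizes as optical, but four flat black slots on its front face and no ring. To be left in the rack. Origin and axes likewise.
- pronged: The same cartridge foot, grey body and black grip tab and sizes as optical, but two steel prongs 8 mm thick and 12 mm long on its front face. To be left in the rack. Origin and axes likewise.
- rack: Fixed green board 150 x 310 x 20 mm, white pipe frame at back and ends up to 87 mm high. Pockets at y = -80, 0, 80 mm, floor 20 mm above the table, 40 mm deep. In front of each a sprung roller sits in a groove of the foot: pulling straight up takes 10 to 20 N over the first 6 mm; clear of it after 25 mm. Origin: centre of the underside; x the way the cartridges face, z up.
- stand: Fixed camera stand. Origin: on the bare table straight under the focus point; z up. Dark foot plate 120 x 140 mm centred at x = 187 mm, post 22 mm thick, 344 mm tall at x = 212; on it the white camera, 52 mm square, 100 mm long, black lens in front, lens glass at x = 127, z = 270 mm. The camera looks along the stand's -x and 25 degrees downward.
- lens (a point): Centre of the lens glass, on the front of the black lens barrel (42 mm in diameter), 270 mm above the table. Axes as focus.
- focus (a point): The focus point, in empty air 140 mm straight out from the lens glass along the line of sight, 211 mm above the table. Axes: x back along the line of sight to the lens (25 degrees above level), y level, z up, leaning 25 degrees away from the camera. The cartridge is rightly shown with window here and the cartridge's x, y, z axes along these.
Mind the look-alikes: they are no part of the job. Leave any purple or yellow look-alike of the optical alone.

How it is judged:
By the outcome, as a careful person would: the job done as asked, in the order asked, and still so for the second after the job is handed in, while the arm keeps its last pose, push and grip.
It also fails if it takes over 38 s, if anything falls off the work surface, if the arm or the gripper's body presses on something with over 40 N, if the wrist force passes 120 N, or if a joint passes its speed limit or range.

## Working session

There is one attempt and no reset: what is moved stays moved. The work goes in short steps, each a Python script; the robot and the scene stay as the last script left them, time stands still between calls to the robot, and variables do not carry over. Pictures are saved under pics/ and viewed, at most 10 in all, crops included, and the job is handed in when it is done.

```bash
ls; mkdir -p pics; cat > h.py <<'E'
import numpy as np, cv2
from cell import *
def snap(n,f):
    im=grab_frame(n); cv2.imwrite('pics/'+f,im[:,:,::-1]); return im
E
python3 - <<'E'
from h import *
a=snap('scene','s0.png');b=snap('side','d0.png')
for c in('scene','side'):
    m=camera_model(c);print(c,m['camera_matrix'].round(1).tolist(),m['k1'],(-m['R'].T@m['t']).round(3))
    for q in('optical','window','vented','pronged','rack','stand','lens','focus'):
        print(q,[(np.round(d['point']).tolist(),round(d['conf'],2)) for d in place_of(c,q)][:5])
print(read_time())
E
```

```text
pics
scene [[620.5, 0.0, 314.1], [0.0, 620.5, 237.3], [0.0, 0.0, 1.0]] -0.07347188250795346 [ 1.57  -0.455  1.046]
optical [([446.0, 309.0], 0.93), ([341.0, 240.0], 0.92), ([400.0, 270.0], 0.68), ([374.0, 233.0], 0.55)]
window [([410.0, 250.0], 0.97), ([437.0, 288.0], 0.7), ([369.0, 211.0], 0.7)]
vented [([433.0, 259.0], 0.68), ([406.0, 250.0], 0.2)]
pronged [([372.0, 267.0], 0.64), ([412.0, 251.0], 0.57)]
rack [([404.0, 269.0], 0.59)]
stand []
lens [([212.0, 272.0], 0.85)]
focus []
side [[530.7, 0.0, 317.9], [0.0, 530.7, 238.6], [0.0, 0.0, 1.0]] -0.026450794830881315 [0.416 0.677 0.95 ]
optical [([302.0, 387.0], 0.78), ([212.0, 391.0], 0.76), ([397.0, 356.0], 0.64), ([389.0, 402.0], 0.56)]
window [([214.0, 370.0], 0.94), ([289.0, 366.0], 0.9), ([399.0, 380.0], 0.6), ([402.0, 339.0], 0.6)]
vented [([290.0, 426.0], 0.58)]
pronged [([320.0, 349.0], 0.81)]
rack []
stand []
lens [([267.0, 110.0], 0.89)]
focus []
0.9
```

View pics/s0.png

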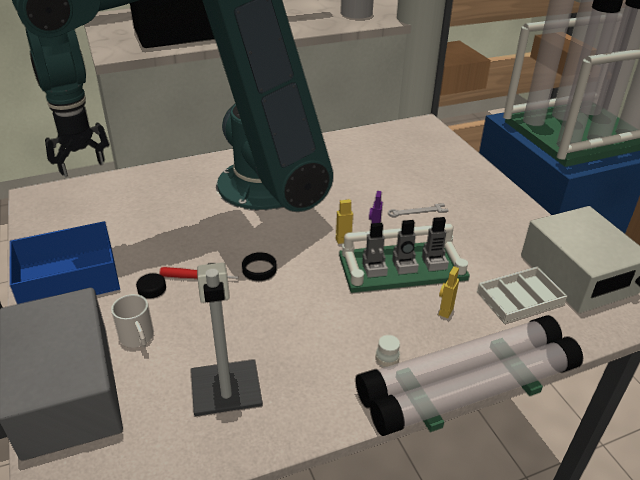

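View pics/d0.png

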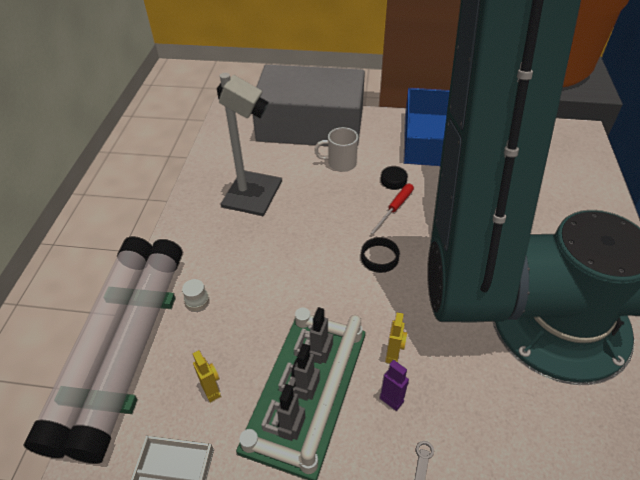

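The scene view shows the rack at about (404,265) with three grey cartridges: tabs at (376,230), (406,228) and (438,225). Purple is at (376,208), with yellows at (345,220) and (449,292). The camera stand's foot is at (226,387) and its camera at (212,282). In the side view the rack is at (305,390) and the stand's camera at (243,97). Candidates for the ring are the middle cartridge (410,250) and the left and right ones. The middle seems to fit, so I'll enlarge it.

```bash
python3 - <<'E'
import cv2,numpy as np
s=cv2.imread('pics/s0.png');d=cv2.imread('pics/d0.png')
R=lambda i,x0,y0,w,h:cv2.resize(i[y0:y0+h,x0:x0+w],(400,300),interpolation=cv2.INTER_CUBIC)
o=np.vstack([np.hstack([R(s,332,200,144,108),R(d,230,300,240,180)]),np.hstack([R(s,150,255,220,165),R(d,190,60,220,165)])])
cv2.imwrite('pics/c1.png',o)
E
```

```text
(no output)
```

View pics/c1.png

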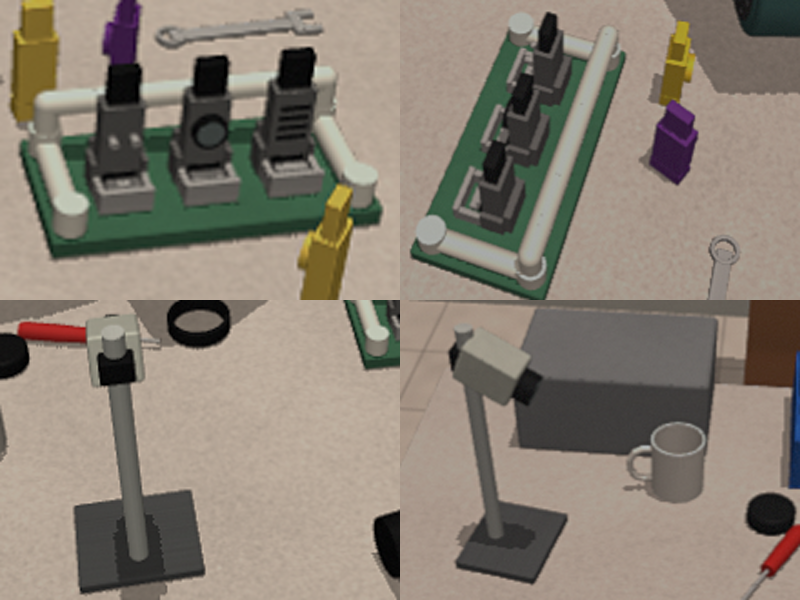

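Confirmed: the middle cartridge has the round ring at (410,250). The left one has prongs and the right one slots. Next I'll fit the rack and stand poses.

```bash
cat >> h.py <<'E'
from scipy.optimize import least_squares
from scipy.spatial.transform import Rotation as Ro
def proj(m,P):
    P=np.atleast_2d(P)@m['R'].T+m['t']; s=P[:,:2]/P[:,2:]; s=s*(1+m['k1']*(s**2).sum(1,keepdims=True))
    K=m['camera_matrix']; return s*[K[0,0],K[1,1]]+K[:2,2]
def W(p,P):
    P=np.atleast_2d(P); c,s=np.cos(p[2]),np.sin(p[2])
    return P@np.array([[c,-s,0],[s,c,0],[0,0,1]]).T+[p[0],p[1],0]
def fit(obs,p0):
    # obs: list of (cam model, local pt, pixel)
    f=lambda p:np.concatenate([(proj(m,W(p,P))[0]-np.array(u)) for m,P,u in obs])
    r=least_squares(f,p0,loss='soft_l1',f_scale=1.5); return r.x,r.fun.reshape(-1,2)
E
cat > f1.py <<'E'
from h import *
S,D=camera_model('scene'),camera_model('side')
ob=[(S,(.075,-.155,0),(350.7,292.2)),(S,(.075,.155,0),(468.8,281)),(S,(-.075,-.155,.02),(340,250.5)),(S,(.02,0,.082),(409.5,247.5)),
 (D,(-.075,.155,.0),(317,479)),(D,(-.075,-.155,.02),(365,332)),(D,(.075,.155,.02),(237,450)),(D,(0,0,.151),(303.5,348))]
rk,e=fit(ob,[.6,.2,0]);print('rack',rk.round(4),e.round(1).tolist())
h=.008
os=[(S,(.127,-.07,h),(190.7,369.4)),(S,(.127,.07,h),(254.5,359.5)),(S,(.247,.07,h),(261.7,403.5)),(S,(.247,-.07,h),(195.7,413)),
 (D,(.247,-.07,h),(243.4,171.7)),(D,(.127,-.07,h),(281.9,177.7)),(D,(.127,.07,h),(264.3,213)),(D,(.247,.07,h),(221.4,204.8)),
 (S,(.212,0,.344),(212.7,271.5)),(D,(.212,0,.344),(224.7,76.5)),(D,(.127,0,.27),(266.5,109))]
sd,e=fit(os,[.6,-.3,0]);print('stand',sd.round(4),e.round(1).tolist())
np.savez('p1',rk=rk,sd=sd)
print(W(sd,(.127,0,.27)),W(sd,(0,0,.211)))
m=camera_model('wrist');print(m['camera_matrix'].tolist(),'cam in tool',(Ro.from_quat(read_orientation()).as_matrix().T@(-m['R'].T@m['t']-read_eef_pos())).round(4), (m['R']@Ro.from_quat(read_orientation()).as_matrix()).round(3).tolist(),read_orientation())
E
python3 f1.py
```

```text
rack [ 0.5115  0.2189 -0.199 ] [[-0.1, 1.5], [-0.1, -0.8], [-1.5, -0.5], [-1.8, 0.4], [0.0, 3.2], [0.7, -3.2], [-1.5, 0.0], [-0.2, 1.3]]
stand [ 0.5435 -0.2816 -0.159 ] [[0.1, -0.8], [0.7, -0.6], [1.7, -0.8], [-1.2, 0.8], [-2.1, -1.8], [1.2, -0.0], [0.6, 0.6], [-0.7, -0.2], [-0.1, 0.1], [0.7, -2.5], [-1.1, 0.0]]
[[ 0.66893717 -0.30174787  0.27      ]] [[ 0.54353949 -0.28163767  0.211     ]]
[[410.3648131756054, 0.0, 325.83096050721997], [0.0, 410.3648131756054, 236.5685087395998], [0.0, 0.0, 1.0]] cam in tool [ 0.068  -0.001  -0.1274] [[-0.0, 1.0, -0.001], [-0.965, -0.0, -0.263], [-0.263, 0.0, 0.965]] [ 9.89952567e-01  1.41399838e-01 -1.49642876e-06  5.89774737e-06]
```

```bash
cat >> h.py <<'E'
def rackR(yaw,s): 
    x=np.array([np.cos(yaw),np.sin(yaw),0]);y=np.array([-x[1],x[0],0]);return np.c_[s*y,s*x,[0,0,-1]]
def cartR(yaw):
    a=np.radians(25);h=np.array([np.cos(yaw),np.sin(yaw),0]);X=h*np.cos(a)+[0,0,np.sin(a)];Y=np.array([-h[1],h[0],0]);return np.c_[X,Y,np.cross(X,Y)]
def showR(yaw,s):
    C=cartR(yaw);return np.c_[s*C[:,1],s*C[:,0],-C[:,2]]
Q=lambda R:Ro.from_matrix(R).as_quat()
E
cat > f2.py <<'E'
from h import *
p=np.load('p1.npz');rk,sd=p['rk'],p['sd']
for s in(1,-1):
    R=rackR(rk[2],s)
    print(s,[None if (j:=ctrl.ik(P,Q(R))) is None else np.round(j,2).tolist() for P in(W(rk,(0,0,.132))[0],W(rk,(0,0,.32))[0])])
    C=cartR(sd[2]);f=W(sd,(0,0,.211))[0];T=f+C@np.array([-.02,0,.05])
    print([None if (j:=ctrl.ik(P,Q(showR(sd[2],s)))) is None else np.round(j,2).tolist() for P in(T,T+[0,0,.12])])
E
python3 f2.py
```

```text
1 [[0.26, 0.37, -0.2, 1.0, 0.0, 2.03], [0.26, 0.31, 0.22, 1.48, 0.0, 2.03]]
[[-0.76, 0.1, -0.35, 0.75, 0.24, 1.02], [-0.76, 0.07, -0.06, 1.08, 0.24, 1.02]]
-1 [[0.26, 0.37, -0.2, 1.0, 0.0, -1.11], [0.26, 0.31, 0.22, 1.48, 0.0, -1.11]]
[[-0.76, 0.1, -0.35, 0.75, 0.24, -2.12], [-0.76, 0.07, -0.06, 1.08, 0.24, -2.12]]
```

```bash
cat > f3.py <<'E'
from h import *
p=np.load('p1.npz');rk,sd=p['rk'],p['sd']
C=cartR(sd[2]);T=W(sd,(0,0,.211))[0]+C@np.array([-.02,0,.05])
ctrl.reach(T+[0,0,.12]-.04*C[:,0],Q(showR(sd[2],1)));ctrl.dwell(.2)
def look(f,p0,pts):
    m=camera_model('wrist');im=snap('wrist',f);np.savez(f[:-4],**m)
    print(f,proj(m,W(p0,pts)).round(0).tolist());return m
look('w_stand.png',sd,[(.127,0,.27),(.212,0,.344),(.247,.07,.008),(.247,-.07,.008),(.127,.07,.008),(.127,-.07,.008)])
print('lens',place_of('wrist','lens')[:2])
ctrl.reach(W(rk,(0,0,.30))[0],Q(rackR(rk[2],1)));ctrl.dwell(.2)
look('w_rack.png',rk,[(0,0,.151),(0,.08,.151),(0,-.08,.151),(.075,.155,.02),(.075,-.155,.02),(-.075,.155,.02),(-.075,-.155,.02)])
for q in('window','optical','rack'):print(q,[(np.round(d['point']).tolist(),round(d['conf'],2)) for d in place_of('wrist',q)][:4])
a=cv2.imread('pics/w_stand.png');b=cv2.imread('pics/w_rack.png')
print(read_time(), read_eef_pos())
E
python3 f3.py
```

```text
w_stand.png [[533.0, 222.0], [716.0, 233.0], [434.0, 123.0], [428.0, 223.0], [357.0, 122.0], [355.0, 232.0]]
lens [{'point': [534.9, 222.9], 'conf': 0.92}]
w_rack.png [[324.0, 225.0], [323.0, 105.0], [324.0, 330.0], [406.0, 26.0], [393.0, 334.0], [241.0, 26.0], [257.0, 334.0]]
window [([146.0, 254.0], 0.98), ([350.0, 203.0], 0.81), ([510.0, 154.0], 0.65)]
optical [([204.0, 304.0], 0.97), ([172.0, 218.0], 0.89), ([328.0, 193.0], 0.88), ([498.0, 133.0], 0.75)]
rack [([329.0, 187.0], 0.82)]
4.9083 [0.51161054 0.2186628  0.30005427]
```

View pics/w_stand.png

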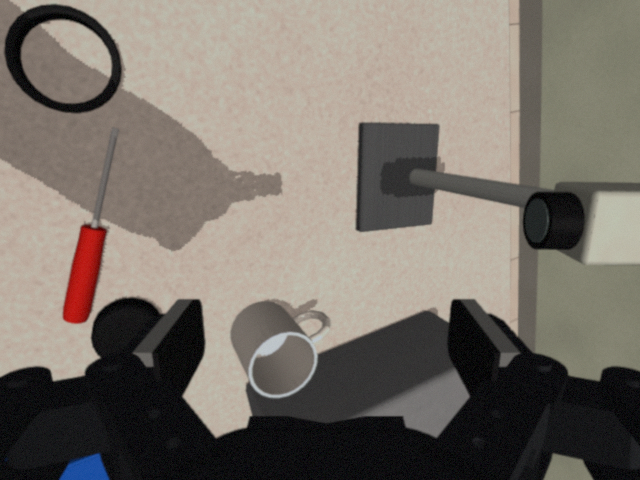

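View pics/w_rack.png

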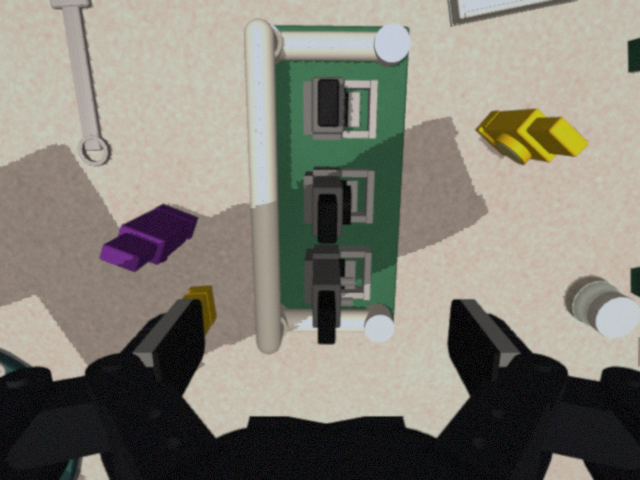

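The wrist views agree with the fit to within about 5 px. The lens glass is at (537,222), the plate corners at (359,123) and (439,124), and the middle tab is near (328,217). I'll enlarge the crop to sharpen the rack points.

```bash
python3 - <<'E'
import cv2,numpy as np
b=cv2.imread('pics/w_rack.png')[150:360,240:420];a=cv2.imread('pics/w_stand.png')[100:250,340:600]
f=lambda i,k:cv2.convertScaleAbs(cv2.resize(i,None,fx=k,fy=k,interpolation=cv2.INTER_CUBIC),alpha=1.8,beta=10)
b=f(b,2.5);a=f(a,1.3)
o=np.zeros((b.shape[0],b.shape[1]+a.shape[1],3),np.uint8);o[:,:b.shape[1]]=b;o[:a.shape[0],b.shape[1]:]=a
print(o.shape);cv2.imwrite('pics/c2.png',o)
E
```

```text
(525, 788, 3)
```

View pics/c2.png

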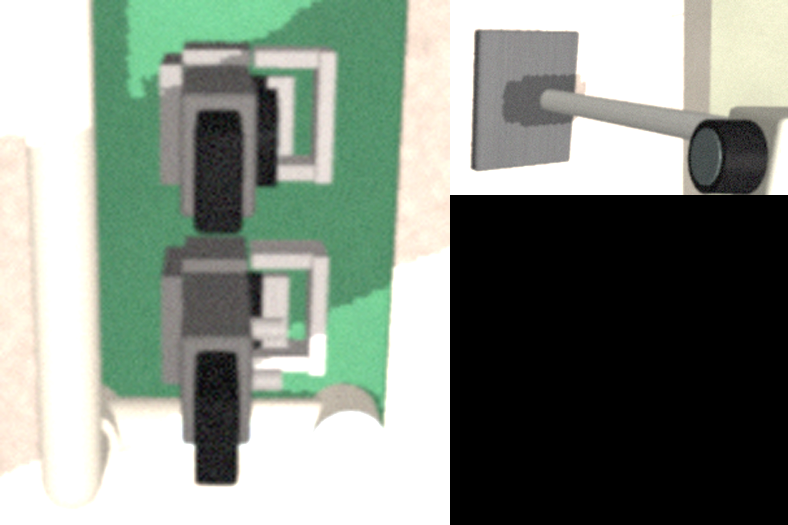

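```bash
cat > f4.py <<'E'
import io,contextlib
with contextlib.redirect_stdout(io.StringIO()): from f1 import *
w=np.load('w_rack.npz');v=np.load('w_stand.npz');u=327.2
wr=[(w,(0,-.015,.151),(u,242.8)),(w,(0,.02,.115),(u,188)),(w,(0,-.02,.115),(u,236)),(w,(0,-.06,.115),(326.8,284)),(w,(0,-.10,.115),(326.8,326)),(w,(0,-.095,.151),(326.8,343.6)),(w,(.075,.155,.02),(411,26))]
ws=[(v,(.127,0,.27),(536.5,221.3)),(v,(.127,.07,h),(359.2,123.1)),(v,(.247,.07,h),(438.5,125.4)),(v,(.247,-.07,h),(431.5,222.3)),(v,(.127,-.07,h),(358.5,229.2))]
for n,o in(('wr',wr),('rack all',ob+wr),('ws',ws),('stand all',os+ws)):
    q,e=fit(o,rk if 'r'==n[0] or 'wr' in n else sd);print(n,q.round(4),e.round(1).tolist())
    if n=='rack all':R1=q
    if n=='stand all':S1=q
np.savez('p2',rk=R1,sd=S1)
E
python3 f4.py
```

```text
wr [ 0.5146  0.2206 -0.2091] [[0.3, 0.2], [0.5, -2.1], [0.0, 0.4], [-0.1, -0.2], [-0.5, 2.1], [-0.3, 1.3], [0.0, -2.0]]
rack all [ 0.5143  0.2204 -0.2065] [[0.5, 1.8], [1.0, 0.1], [-0.4, -0.3], [-0.8, 1.0], [-2.4, 3.9], [-0.3, -2.3], [-3.7, 0.1], [-2.0, 1.8], [-0.0, 0.7], [0.1, -1.6], [-0.3, 0.8], [-0.2, 0.1], [-0.5, 2.5], [-0.4, 1.7], [-0.7, -1.9]]
ws [ 0.5482 -0.2825 -0.1589] [[0.9, 0.1], [1.1, -0.6], [-1.3, -2.6], [-0.8, 0.7], [-0.3, 2.9]]
stand all [ 0.5464 -0.2821 -0.1586] [[0.2, 0.2], [0.9, 0.3], [2.0, 0.3], [-1.0, 2.0], [-3.1, -2.0], [0.2, -0.2], [-0.5, 0.4], [-1.7, -0.4], [0.1, 1.2], [-0.5, -2.7], [-2.3, -0.2], [-0.9, 0.2], [-0.2, -0.7], [-2.3, -2.8], [-1.8, 0.8], [-1.5, 2.9]]
```

```bash
cat > f5.py <<'E'
from h import *
p=np.load('p2.npz');rk=p['rk'];q=Q(rackR(rk[2],1))
T=W(rk,(0,0,.132))[0]
fingers.set_gripper(.55)
ctrl.reach(T+[0,0,.07],q)
print(ctrl.line_to(T,q,rate=.1,max_force=15))
fingers.set_gripper(0.)
print('w',read_width(),read_grip_force(),read_wrist_force(),read_eef_pos()-T)
t0=read_time();print(ctrl.line_to(T+[0,0,.035],q,rate=.06),ctrl.line_to(T+[0,0,.14],q,rate=.15))
ctrl.dwell(.2);print('w',read_width(),read_grip_force(),read_wrist_force(),read_time())
m=camera_model('wrist');np.savez('w_held',**m);snap('wrist','w_held.png');snap('scene','s1.png')
a=cv2.imread('pics/w_held.png')[150:450,120:520];b=cv2.imread('pics/s1.png')[100:400,280:540]
cv2.imwrite('pics/c3.png',np.hstack([a,b]))
E
python3 f5.py
```

```text
False
w 0.15324342327294277 58.75906527042389 [-4.07962853  0.92156245  5.55252956] [-0.00016608  0.00015886  0.0005426 ]
False False
w 0.15265993377084208 60.231889486312866 [ 0.0684383   0.32352565 -1.44659075] 8.875
```

View pics/c3.png

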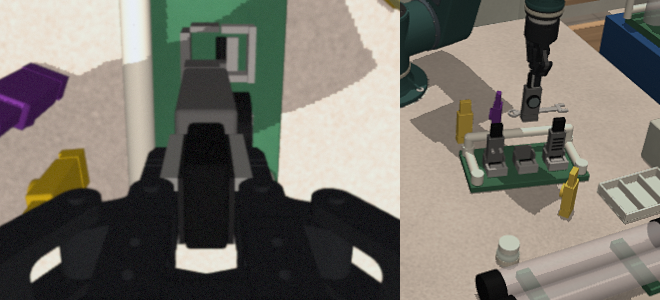

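The wrist crop shows the cartridge held by its tab, with its near face between rows 212 and 285. The scene crop shows the ring at about (412,202), and the two other cartridges still seated. Next I'll measure the offset in the hand.

```bash
cat > f6.py <<'E'
from h import *
# tool->cart: cart x=tool y, cart y=tool x, cart z=-tool z ; cart origin at tool (0,0,.112)
R=Ro.from_quat(read_orientation()).as_matrix();P=read_eef_pos()
C=np.c_[R[:,1],R[:,0],-R[:,2]];O=P+.112*R[:,2]
print(P,C.round(3).tolist())
for c in('scene','side'):
    grab_frame(c);m=camera_model(c)
    print(c,'pred win',proj(m,O+C@np.array([.02,0,.062])).round(1),'pred org',proj(m,O).round(1))
    for q in('window','optical'):print(q,[(np.round(d['point'],1).tolist(),round(d['conf'],2)) for d in place_of(c,q)][:5])
m=np.load('w_held.npz')
L=[(x,.02,z) for z in(0,.095) for x in(-.012,.012)]+[(x,.015,.095) for x in(-.007,.007)]
print(proj(m,O+np.array(L)@C.T).round(1).tolist())
s=cv2.imread('pics/s1.png');
a=cv2.imread('pics/w_held.png')[200:320,270:380]
o=np.hstack([cv2.resize(a,None,fx=4,fy=4,interpolation=cv2.INTER_CUBIC)[:480],cv2.resize(s[165:235,385:440],None,fx=6.5,fy=6.858,interpolation=cv2.INTER_CUBIC)[:480]])
o=cv2.convertScaleAbs(o,alpha=1.6,beta=15);print(o.shape);cv2.imwrite('pics/c4.png',o)
E
python3 f6.py
```

```text
[0.51416058 0.22033799 0.27156167] [[0.979, 0.205, 0.001], [-0.205, 0.979, 0.0], [-0.001, -0.0, 1.0]]
scene pred win [[414.8 202.3]] pred org [[409.7 218.6]]
window [([368.3, 214.3], 0.79), ([341.1, 216.5], 0.7), ([417.8, 203.4], 0.58), ([401.6, 268.4], 0.25)]
optical [([407.2, 218.1], 0.83), ([444.9, 312.4], 0.76), ([373.7, 232.6], 0.57)]
side pred win [[288.4 324. ]] pred org [[301.5 347.2]]
window [([288.4, 323.0], 0.86), ([215.7, 368.8], 0.77), ([401.3, 379.6], 0.75), ([400.4, 339.3], 0.74), ([319.4, 351.5], 0.25)]
optical [([390.5, 401.4], 0.95), ([299.8, 352.7], 0.7), ([209.4, 390.8], 0.66), ([396.7, 351.4], 0.61)]
[[304.2, 208.5], [344.7, 208.5], [291.3, 259.4], [356.2, 259.4], [305.0, 272.1], [342.6, 272.1]]
(480, 798, 3)
```

View pics/c4.png

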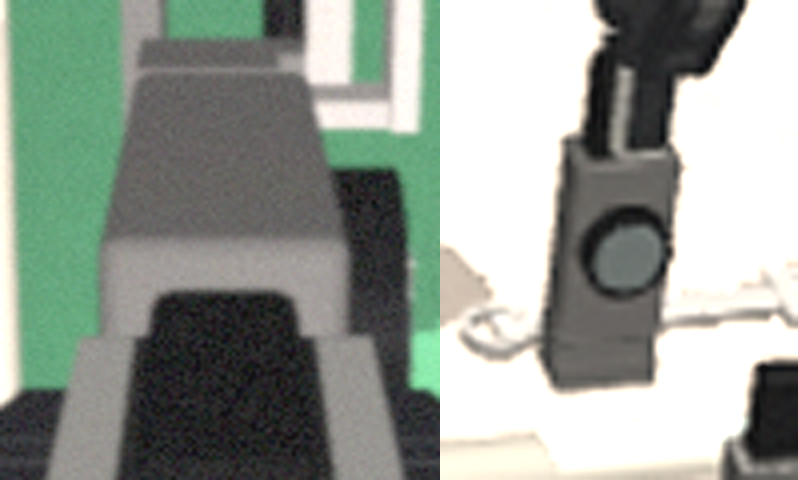

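In hand, the body-top edge is at row 259.3 (predicted 259.4) and the ring in the scene view is at (413.9,201.7) (predicted (414.8,202.3)). So there is no slip, and the wrist columns are biased by about +2.5 px. On to the focus.

```bash
cat > f7.py <<'E'
from h import *
sd=np.array([.5452,-.282,-.1588]);C=cartR(sd[2]);q=Q(showR(sd[2],1))
F=W(sd,(0,0,.211))[0];T=F+C@np.array([-.02,0,.05])
ctrl.reach(T-.06*C[:,0]+[0,0,.05],q);ctrl.line_to(T,q,rate=.1);ctrl.dwell(.4)
print(read_eef_pos()-T,(Ro.from_quat(read_orientation())*Ro.from_quat(q).inv()).magnitude(),read_width(),read_wrist_force())
L=W(sd,(.127,0,.27))[0]
for c in('side','scene','wrist'):
    m=camera_model(c);np.savez('f_'+c,**m);snap(c,'f_%s.png'%c)
    print(c,'pred win',proj(m,F).round(1),'lens',proj(m,L).round(1),'orig',proj(m,F-C@np.array([.02,0,.062])).round(1))
    for n in('window','lens','optical'):print(n,[(np.round(d['point'],1).tolist(),round(d['conf'],2)) for d in place_of(c,n)][:5])
print(read_time())
a=cv2.imread('pics/f_side.png')[60:220,200:360];b=cv2.imread('pics/f_wrist.png')[100:400,240:640]
cv2.imwrite('pics/c5.png',np.hstack([cv2.resize(a,(400,400),interpolation=cv2.INTER_CUBIC),cv2.resize(b,(400,300)).copy() if 0 else np.vstack([b,np.zeros((100,400,3),np.uint8)])]))
E
python3 f7.py
```

```text
[-1.14054102e-04 -7.43335890e-05  1.96513319e-04] 0.0003849442107765815 0.1553151891844773 [-0.08393301 -0.04134599 -1.79672001]
side pred win [[319.9 139.5]] lens [[264.7 108.9]] orig [[316.9 161.2]]
window [([399.4, 376.1], 0.96), ([213.0, 370.0], 0.89), ([400.9, 341.0], 0.85), ([318.4, 137.2], 0.61)]
lens [([262.1, 111.8], 0.85)]
optical [([395.9, 355.8], 0.91), ([316.4, 164.4], 0.82), ([390.3, 398.9], 0.79)]
scene pred win [[209.6 255.6]] lens [[212.2 273. ]] orig [[212.6 280.9]]
window [([437.3, 288.3], 0.83), ([367.4, 212.1], 0.82), ([341.2, 216.8], 0.78), ([207.6, 254.2], 0.56)]
lens [([209.4, 274.9], 0.56)]
optical [([374.0, 234.1], 0.75), ([448.3, 313.2], 0.65), ([341.6, 238.6], 0.65)]
wrist pred win [[368.4 277.9]] lens [[665.  276.7]] orig [[325.1 241. ]]
window [([367.7, 277.7], 0.84)]
lens []
optical [([324.3, 241.0], 0.67)]
12.8167
```

View pics/c5.png

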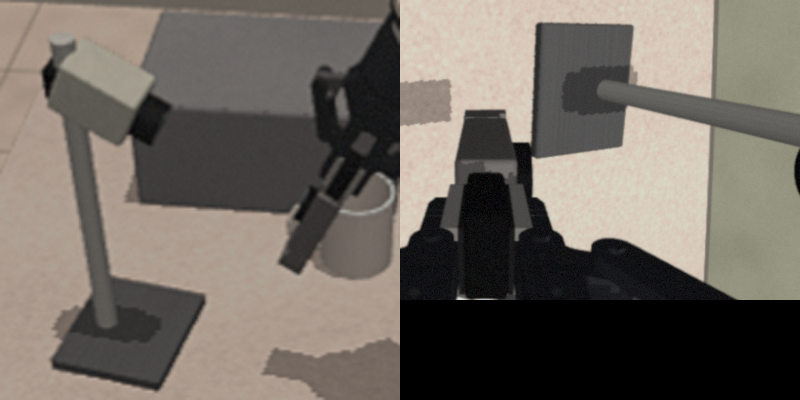

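The side crop shows the window facing the lens, with the barrel front at about (264,111). I'll run one joint fit with per-camera calibration biases, anchored on the held cartridge, to refine the stand pose.

```bash
cat > f8.py <<'E'
import io,contextlib
with contextlib.redirect_stdout(io.StringIO()): from f4 import *
fw=np.load('f_wrist.npz');hw=np.load('w_held.npz')
ws2=[(fw,(.127,.07,h),(377,123)),(fw,(.247,.07,h),(473,127)),(fw,(.247,-.07,h),(462,246)),(fw,(.127,-.07,h),(374,257))]
os2=os+[(D,(.127,0,.27),(263.5,111))]
stand=[('S' if o[0] is S else 'D',)+o for o in os2]+[('w',)+o for o in ws+ws2]
# world anchors from the held cartridge
Ch=cartR(0)*0;Ch=np.array([[.979,.205,.001],[-.205,.979,0],[-.001,0,1]]);Oh=np.array([.51416,.22034,.27156-.112])
A=lambda *p:Oh+Ch@np.array(p)
sg=np.array([.5452,-.282,-.1588]);Cs=cartR(sg[2]);Fs=W(sg,(0,0,.211))[0]
B=lambda *p:Fs+Cs@(np.array(p)-[.02,0,.062])
anch=[('S',S,A(.02,0,.062),(414.5,202)),('D',D,A(.02,0,.062),(288.4,323)),('D',D,B(.02,0,.062),(318.4,137.2)),('S',S,B(.02,0,.062),(207.6,254.2)),
 ('w',hw,A(0,.02,.095),(326.4,259.3)),('w',hw,A(0,.015,.095),(326,272.5)),('w',hw,A(0,.02,0),(325.5,209.5)),('w',fw,B(.02,0,.062),(367.7,277.7))]
def mod(m,b): 
    r=Ro.from_rotvec(b[3:]).as_matrix();return dict(camera_matrix=m['camera_matrix'],k1=m['k1'],R=r@m['R'],t=r@m['t']+b[:3])
def f(v):
    b=dict(S=v[3:9],D=v[9:15],w=v[15:21]);r=[]
    for k,m,P,u in stand:r.append((proj(mod(m,b[k]),W(v[:3],P))[0]-u)/1.3)
    for k,m,P,u in anch:r.append((proj(mod(m,b[k]),P)[0]-u)/1.)
    for k in b:r+= [b[k][:3]/.002,b[k][3:]/.003]
    return np.concatenate(r)
r=least_squares(f,np.r_[sg,np.zeros(18)],loss='soft_l1',x_scale='jac')
cov=np.linalg.inv(r.jac.T@r.jac)
print(r.x[:3].round(4),np.sqrt(np.diag(cov))[:3].round(4),r.x[3:].round(4).tolist(),r.cost)
E
python3 f8.py
```

```text
[ 0.5469 -0.281  -0.1624] [0.0013 0.0015 0.0083] [-0.0003, -0.0005, -0.0, 0.0009, -0.001, 0.0009, -0.0003, -0.0005, 0.0011, -0.0005, 0.0012, -0.0006, 0.0003, 0.0001, 0.0017, -0.001, 0.0025, 0.001] 22.08565935772688
```

The refined pose differs by about 2 mm, so I'll make the small correction and hand the job in.

```bash
cat > f9.py <<'E'
from h import *
sd=np.array([.5465,-.2813,-.1605]);C=cartR(sd[2]);q=Q(showR(sd[2],1))
T=W(sd,(0,0,.211))[0]+C@np.array([-.02,0,.05])
ctrl.line_to(T,q,rate=.02);ctrl.dwell(.6)
print(read_eef_pos()-T,read_width(),read_grip_force(),np.abs(read_qvel()).max(),read_time())
print(workorder.sign_off())
E
python3 f9.py
```

```text
[ 2.21146802e-05 -3.25911822e-05  2.68281968e-05] 0.15513166151068977 60.1942777633667 0.0014662400238813422 13.6667
the job is handed in; nothing more can be done
None
```

The round-window cartridge is out of its catch and held still, tab up, with its window at the camera's focus point (estimated to about 2 mm) and square to the lens; the other two stayed seated, the stand was not touched, and the job was handed in at 13.7 s.

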